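# Close up the egg drawer and the jam bin in the cold store

### The arm

A 6-joint arm with a two-finger parallel gripper is mounted at the origin on the work surface. World frame = base frame: x ahead of the robot, y to its left, z up, the work surface at z = 0. Lengths are in m, angles in rad, forces in N, time in s.
With the tool pointing down it reaches from about 0.275 to 0.825 m from the base axis. Payload 4.9 kg.
Tool frame: the origin (TCP) lies on the centre line of the jaws, within the pads' length; the fingertips stand 22 mm ahead of it and the grasp point (between the pads) lies 3 mm ahead of it (manip.tip_reach is the distance from the TCP to the fingertips, in m); z points along the fingers, y is the direction in which the jaws open and shut (so a half turn about z gives the same grasp; the last joint's range is limited). The gripper opens to 85 mm and grips with 20 to 120 N. Pads are 22 mm wide; open, the fingers measure 114 mm over their backs; the gripper's body (76 mm by 85 mm) begins 54 mm behind the grasp point. The pads swing forward as they close: fully open they stand 13 mm farther back than shut.
Start: joints at [-1.343, 0.326, -0.193, 1.052, 0, 1.437], TCP at [0.195, -0.514, 0.253] pointing down, gripper open.
Joint ranges: [-2.65, 2.65], [-0.97, 1.79], [-1.3, 1.35], [-1.93, 2.1], [-1.47, 1.37], [-3.14, 3.14]. Speed limits (rad/s): [2.57, 2.57, 3.14, 3.14, 3.14, 3.14].

### API

Orientations are given as [roll, pitch, yaw] about the fixed x, y, z axes, in that order (R = Rz(yaw) Ry(pitch) Rx(roll)).
In Python, from station import sensors, optics, order, manip gives the robot as it stands. The module is installed in compiled form; this text tells all that it offers.
- The arm moves only by the tool apply_moves, never from a script. Its argument "steps" is a list of rows, each an object with "linear": the shift along the world's x, y, z in mm, a list of three; "twist": the turn, a rotation vector about the world's x, y, z in degrees, a list of three; "claw": the opening, from 0 (shut) to 1 (fully open). In form: [{"linear": [tx, ty, tz], "twist": [rx, ry, rz], "claw": claw}, ...]. A call has 1 to 10 rows; each row shifts and turns the pose as measured when the row begins; what a row does not reach is not made up. A row lasts 1/8 s, in which the tool goes at most 62.5 mm and 10.7 degrees, less where a joint would pass 70% of its speed; a pose out of reach is approached as far as the arm can. A call is refused whole if a number of a shift passes 62.5 or a number of a turn 10.7, either way. A call with a gripper value outside its range is refused whole. The fingers move at their own pace and stop on an object; "grip_force" is the grip in N (left out, the last holds). Time passes only in rows, so rows that do not move let the fingers close. It gives the time, the measured TCP pose, the force and the opening at its end, in the units of the state.
- sensors.state(): the state, without advancing time (a new reading comes with each control period).
- optics.camera(name): name is "side" or "top" or "wrist"; returns a dict with "image" (420x560x3 uint8, red, green, blue), "fov_y" (degrees; the focal length in pixels is half the picture's height over the tangent of half this angle, whatever the lens; pixels are square), "cx", "cy" (the principal point, pixels), "rvec" (rotation vector, rad) and "tvec" (3), from world to camera coordinates, as OpenCV has them. Camera axes: x right, y down, z forward; pixel columns grow to the right and rows downward; lengths in m; the calibration is good to about 2 mm. A picture is of the moment at which its call begins. There is no depth.
- order.close_job(): hands the job in, once; it reports no verdict.
The state is a dict: "clock": time; "joint_positions": joint angles; "dq": joint speeds; "joint_torque": joint torques, N m; "position": TCP position; "tcp_rot": TCP orientation; "wrist_force": force on the tool from outside, world axes, zero at the start; "torque": the same for the moment, N m; "width": finger opening in m.
Only numpy, scipy, OpenCV 4.12 (cv2) and the standard library are available. Lean on these libraries where they do the work, as an engineer would, in place of code of your own. Each camera call takes 0.05 s, during which the arm holds its last target. There are 200 camera calls.

### The job

Close up the two cold-store containers using only your fingertips: push the green-fronted egg drawer all the way home into its white unit, and push the raised white lid of the orange jam bin down until it lies fully shut, in whichever order you like. Be gentle: let neither the drawer nor the lid slam, and do not pull or throw them wider open. Pick nothing up, and leave the milk jugs, the yellow-topped tub and the jar on top of the egg unit where they stand.

Things in the scene. Friction and masses are not known exactly. Their poses are not given: they have to be found in the camera images.
- egg_unit: White plastic drawer unit fixed to the table, 170 (x) x 180 (y) x 110 mm high; may stand left or right of the jam bin. Origin at the centre of its underside; its -x axis is the side from which the drawer comes out (roughly towards the robot), z up. A jar stands on the rear half of its top.
- drawer_front (a point): Centre of the outer (-x) face of the drawer's green front plate, 55 mm above the table. It moves with the drawer; axes are parallel to egg_unit's. The plate is flat, 180 mm wide (y), 96 mm high (from 7 to 103 mm above the table), 12 mm thick, with no projecting handle (the black strip near its top is only a mark). Eggs lie fixed in the drawer behind it. To close, push the face along egg_unit's +x.
- egg_drawer (a joint): How far the egg drawer is out, in m: 0 = fully home (the front plate against the unit, its outer face 97 mm in front of the unit's origin), 0.12 = end of travel; starts between 0.05 and 0.09. It slides with about 2 N of friction, stays where it is left, and has a hard stop at 0.
- jam_bin: Orange open bin fixed to the table, 170 (x) x 190 (y) x 100 mm high, jam jars fixed inside below the rim. Origin at the centre of its underside; +x axis towards its hinge side (away from the robot), z up.
- lid_hinge (a point): Middle of the lid's hinge line at the bin's rear (+x) rim, 100 mm above the table; the hinge line runs along jam_bin's y axis. Axes as jam_bin's.
- lid_edge (a point): Middle of the lid's free edge on its upper (outer) face, 174 mm from the hinge line measured along the lid. Moves with the lid: its own x axis points from the free edge to the hinge, its z axis out of the upper face. The lid is a flat white plate 174 x 196 x 8 mm (the upper face is 8 mm off the plane through the hinge), with a small 60 mm wide tab that sticks out 9 mm past the free edge.
- bin_lid (a joint): Lid angle in rad: 0 = shut, lying flat on the bin; grows as the lid opens upwards, its free edge rising and going back away from the robot; 1.5 = end of travel; starts between 0.6 and 1.0 (leaning over the bin). The hinge is stiff: the lid stays where it is left and needs about 1 to 4 N on its upper face near the free edge to go down; hard stop at 0.
- milk_a_mid (a point): Point on the axis of a white milk jug with a red cap, 120 mm above its foot; jug 105 mm across, 245 mm high, loose. Leave alone.
- milk_b_mid (a point): The same for the second milk jug, same size, loose. Leave alone.
- tub_mid (a point): Centre of a white tub with a yellow lid, 84 mm across, 85 mm high, loose, standing in front of the containers towards the robot. Leave alone.
- jar_mid (a point): Centre of a red jam jar with a black lid, 62 mm across, 85 mm high, loose, standing on the rear half of the egg unit's top. Leave alone.
There are look-alikes about, which are no part of the job. What is meant by the part that bears jar_mid is not blue, purple or turquoise, and is the smaller of those in its own colour.

How it is judged:
At the end, for the whole second after the job is handed in: The egg drawer is home to within 4 mm, the bin lid is shut to within 0.04 rad (7 mm at its free edge), and the jugs, tub and jar stand upright within 30 mm of where they started (value of joint egg_drawer below 0.004 m and value of joint bin_lid below 0.04 rad and not (distance of any of milk_a_mid, milk_b_mid, tub_mid, jar_mid from where it was at the start of the episode above 0.03 m or angle between any of milk_a_mid, milk_b_mid, tub_mid, jar_mid's own z axis and vertical above 0.35 rad)); the robot touches nothing.
It fails at once if the egg drawer is slammed (moves faster than 0.35 m/s) (velocity of joint egg_drawer below -0.35 m/s or velocity of joint egg_drawer above 0.35 m/s).
It fails at once if the lid is slammed (turns faster than 2.5 rad/s) (velocity of joint bin_lid below -2.5 rad/s or velocity of joint bin_lid above 2.5 rad/s).
It fails at once if the drawer is pulled out (beyond 105 mm) or the lid thrown back (beyond 1.2 rad) (value of joint egg_drawer above 0.105 m or value of joint bin_lid above 1.2 rad).
It fails at once if a jug, the tub or the jar is lifted, carried, shoved more than 30 mm or tipped (distance of any of milk_a_mid, milk_b_mid, tub_mid, jar_mid from where it was at the start of the episode above 0.03 m or angle between any of milk_a_mid, milk_b_mid, tub_mid, jar_mid's own z axis and vertical above 0.35 rad).
It also fails if it takes over 51 s, if anything falls off the work surface, if the arm or the gripper's body presses on something with over 40 N, if the wrist force passes 120 N, or if a joint passes its speed limit or range.

## Working session

There is one attempt and no reset: what is moved stays moved. The work goes in short steps, Python scripts to look and compute and a tool call to move; the robot and the scene stay as the last step left them, time stands still between calls to the robot, and variables do not carry over. Pictures are saved under pics/ and viewed, about 8 in all and at most 12, crops included, and the job is handed in when it is done.

Besides the shell and the picture viewer there is one more tool, called after ">>>" as name(argument=value, ...) on one line, values as JSON. apply_moves: Moves the arm, as the interface text tells. Its arguments: {"type":"object","properties":{"steps":{"type":"array","items":{"type":"object","properties":{"linear":{"type":"array","items":{"type":"number"}},"twist":{"type":"array","items":{"type":"number"}},"claw":{"type":"number"}}}},"grip_force":{"type":"number"}},"required":["steps"]}

```bash
mkdir -p pics
cat > h.py <<'E'
import numpy as np, cv2
from station import sensors, optics, order, manip
def cam(n,save=None):
    c=optics.camera(n); im=c["image"]; c["f"]=im.shape[0]/2/np.tan(np.radians(c["fov_y"])/2)
    c["R"]=cv2.Rodrigues(np.array(c["rvec"],float))[0]; c["t"]=np.array(c["tvec"],float).ravel()
    c["o"]=-c["R"].T@c["t"]
    if save: cv2.imwrite("pics/"+save,im[:,:,::-1])
    np.savez("/tmp/"+n+".npz",image=im,f=c["f"],cx=c["cx"],cy=c["cy"],R=c["R"],t=c["t"],o=c["o"])
    return c
def ray(c,u,v):
    d=c["R"].T@np.array([(u-c["cx"])/c["f"],(v-c["cy"])/c["f"],1.]); return c["o"],d/np.linalg.norm(d)
def onz(c,u,v,z):
    o,d=ray(c,u,v); return o+d*(z-o[2])/d[2]
def tri(c1,p1,c2,p2):
    o1,d1=ray(c1,*p1);o2,d2=ray(c2,*p2)
    s=np.linalg.lstsq(np.stack([d1,-d2],1),o2-o1,rcond=None)[0]
    a=o1+d1*s[0];b=o2+d2*s[1]; return (a+b)/2,np.linalg.norm(a-b)
def proj(c,P):
    q=c["R"]@np.asarray(P)+c["t"]; return np.array([c["f"]*q[0]/q[2]+c["cx"],c["f"]*q[1]/q[2]+c["cy"]])
def load(n): return dict(np.load("/tmp/"+n+".npz"))
E
python3 - <<'E'
from h import *
a=cam("top","top0.png");b=cam("side","side0.png")
print(a["o"],b["o"],sensors.state()); print(manip.tip_reach)
E
```

```text
[ 0.34080335 -0.10448578  1.38256066] [ 0.35200608 -0.79772301  0.63176008] {'clock': 0.1, 'joint_positions': array([-1.34324085e+00,  3.26869465e-01, -1.93495253e-01,  1.05202939e+00,
       -1.48964448e-06,  1.43661111e+00]), 'dq': array([-1.69232999e-03, -2.11277798e-03,  4.01868511e-03, -3.56146387e-04,
       -8.46476720e-04, -3.16757956e-05]), 'joint_torque': array([ 1.68518463e-04, -4.44239902e+01,  2.63038605e+01,  7.89810758e-03,
       -1.71720626e-04,  4.50978614e-07]), 'position': array([ 0.19454959, -0.51390235,  0.25257598]), 'tcp_rot': array([-3.14000904e+00, -2.12279517e-04,  3.61740523e-01]), 'wrist_force': array([ 0.39353607,  0.33726998, -0.95771406]), 'torque': array([-0.00379668,  0.0696225 ,  0.02413233]), 'width': 0.08553206928453337}
0.022
```

View pics/top0.png

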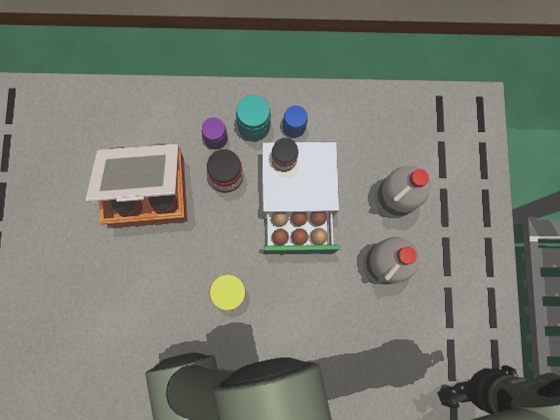

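View pics/side0.png

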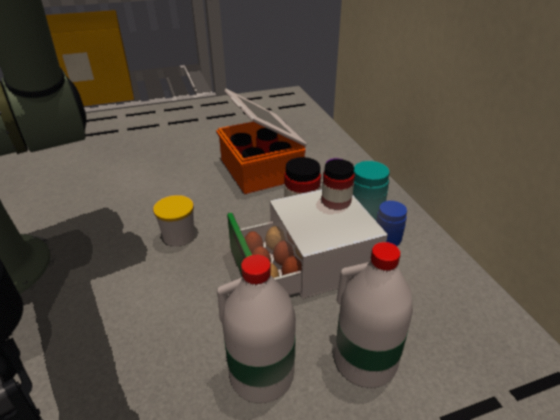

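The top view shows the unit top with corners near (263,143), (337,143), (338,211), (263,212). The green front runs (265,250)–(339,248), the lid free edge (103,147)–(88,198)… and the bin spans (97–187, 145–224). The tub is at (228,292) and the jugs at (400,190) and (392,260). Next I'll measure these.

Run:
```python
from h import *
a=load("top");b=load("side")
def big(m):
    cs=cv2.findContours(m.astype(np.uint8),cv2.RETR_EXTERNAL,cv2.CHAIN_APPROX_NONE)[0]
    return max(cs,key=cv2.contourArea)
im=a["image"].astype(int);r,g,bl=im[...,0],im[...,1],im[...,2]
roi=np.zeros(r.shape,bool);roi[225:270,250:350]=1
c=big(roi&(g>r+35)&(g>bl+35)); rc=cv2.boxPoints(cv2.minAreaRect(c)); print("green",rc)
for p in rc: print(onz(a,*p,.103))
roi[:]=0;roi[135:225,255:345]=1
c=big(roi&(r>150)&(bl>150)); 
print("unit",[ (p.ravel().tolist(),onz(a,*p.ravel(),.11).round(4).tolist()) for p in cv2.approxPolyDP(c,5,True)])
roi[:]=0;roi[130:235,75:195]=1
c=big(roi&(r>140)&(bl>120)&(abs(r-bl)<50)); print("lid",cv2.approxPolyDP(c,4,True).reshape(-1,2).tolist())
c=big(roi&(r>g+70)&(r>bl+70)); print("bin",[(p.ravel().tolist(),onz(a,*p.ravel(),.1).round(4).tolist()) for p in cv2.approxPolyDP(c,4,True)])
im=b["image"].astype(int);r2,g2,b2=im[...,0],im[...,1],im[...,2]
roi=np.zeros(r2.shape,bool);roi[80:160,210:320]=1
c=big(roi&(r2>120)&(abs(r2-b2)<50)); print("lid side",cv2.approxPolyDP(c,3,True).reshape(-1,2).tolist())
roi[:]=1;c=big((r>170)&(g>170)&(bl<90)); (u,v),R=cv2.minEnclosingCircle(c); print("tub",onz(a,u,v,.085),u,v,R)
for n,c0 in (("top",a["image"]),("side",b["image"])):
    x=c0[125:240,70:210] if n=="top" else c0[75:200,200:340]
    x=cv2.resize(x,None,fx=4,fy=4,interpolation=cv2.INTER_CUBIC)[:,:,::-1]
    cv2.imwrite(f"/tmp/{n}c.png",x)
A=cv2.imread("/tmp/topc.png");B=cv2.imread("/tmp/sidec.png")
h=max(len(A),len(B));A=cv2.copyMakeBorder(A,0,h-len(A),0,0,0);B=cv2.copyMakeBorder(B,0,h-len(B),0,0,0)
cv2.imwrite("pics/crop.png",cv2.resize(np.hstack([A,B]),None,fx=.7,fy=.7))
```

```text
green [[263.9458  245.47774]
 [338.98956 244.32323]
 [339.0598  248.89137]
 [264.01605 250.04588]]
[ 0.48227617 -0.10452561  0.103     ]
[ 0.48713075 -0.2819225   0.103     ]
[ 0.47629777 -0.28196807  0.103     ]
[ 0.47149266 -0.10483574  0.103     ]
unit [([263, 142], [0.7333, -0.0988, 0.11]), ([264, 211], [0.5635, -0.1036, 0.11]), ([338, 210], [0.5683, -0.2795, 0.11]), ([336, 142], [0.7364, -0.2764, 0.11]), ([295, 142], [0.7347, -0.1765, 0.11]), ([297, 162], [0.6846, -0.1815, 0.11]), ([286, 172], [0.6594, -0.1551, 0.11]), ([269, 165], [0.6761, -0.1141, 0.11]), ([274, 142], [0.7338, -0.1255, 0.11])]
lid [[75, 130], [75, 234], [113, 234], [99, 223], [100, 199], [174, 193], [178, 144], [190, 166], [194, 210], [194, 130]]
bin [([179, 150], [0.7128, 0.1048, 0.1]), ([175, 212], [0.56, 0.108, 0.1]), ([180, 211], [0.5626, 0.0962, 0.1])]
lid side [[218, 99], [231, 99], [251, 119], [306, 143], [282, 119], [281, 113], [287, 116], [289, 110], [278, 113], [275, 108], [294, 102], [294, 96], [282, 101], [265, 97], [249, 101], [245, 98], [255, 93], [241, 95], [225, 89], [229, 96]]
tub [ 0.33432686 -0.02490085  0.085     ] 229.0 309.0 1.000100016593933
```

View pics/crop.png

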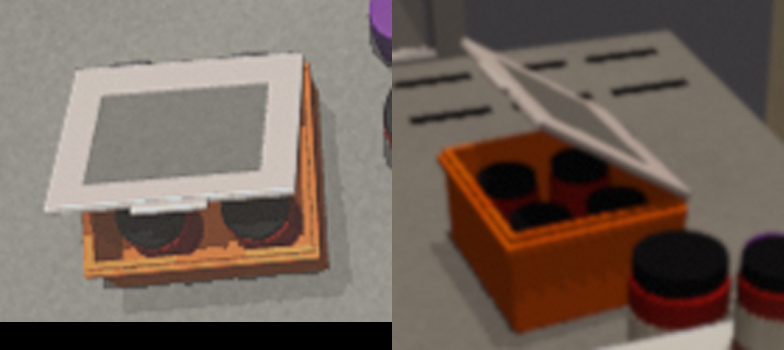

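The crop shows the lid. In the top view its free-edge corners are about (86,201) and (175,194), its hinge corners (97,150) and (179,144). In the side view the near free corner is about (253,119), the far one (225,89), the near hinge corner (306,143).

Run:
```python
from h import *
a=load("top");b=load("side")
for n,p,q in (("near free",(175.3,194),(253.2,119.5)),("far free",(86.1,200.5),(225.4,89)),("near hinge",(178.6,143.9),(305.7,142.9))): print(n,tri(a,p,b,q))
# bin front rim corners (crop px) at z=.1
for p in ((84,265),(322,254),(86,277),(325,262)): print(onz(a,70+p[0]/2.8,125+p[1]/2.8,.1))
print("tub",onz(a,228,292.5,.085))
for n,p in (("jugA",(419,178)),("jugB",(407,256))): print(n,onz(a,*p,.245))
im=a["image"].astype(int);m=((im[...,0]>140)&(im[...,1]>140)&(im[...,2]<100))
ys,xs=np.nonzero(m);print("yellow",xs.min(),xs.max(),ys.min(),ys.max(),onz(a,xs.mean(),ys.mean(),.085))
print("free edge at hinge height", )
```

```text
near free (array([0.58437726, 0.09198659, 0.20144015]), np.float64(0.002997706598408616))
far free (array([0.5653419 , 0.28466451, 0.20512593]), np.float64(0.0009637423321783628))
near hinge (array([0.72362769, 0.10471231, 0.11138097]), np.float64(0.00214439343400974))
[0.53927139 0.28362203 0.1       ]
[0.55134546 0.0839295  0.1       ]
[0.52906236 0.28126831 0.1       ]
[0.54450765 0.08112765 0.1       ]
tub [ 0.37240665 -0.02161016  0.085     ]
jugA [ 0.61670706 -0.43704815  0.245     ]
jugB [ 0.44796466 -0.40532976  0.245     ]
yellow 100 244 210 309 [0.47704791 0.1078889  0.085     ]
free edge at hinge height
```

>>> apply_moves(steps=[{"linear":[10,40,0],"twist":[0,0,-10],"claw":0},{"linear":[20,50,0],"twist":[0,0,-9],"claw":0},{"linear":[30,55,0],"twist":[0,0,0],"claw":0},{"linear":[35,55,0],"twist":[0,0,0],"claw":0},{"linear":[40,55,-10],"twist":[0,0,0],"claw":0},{"linear":[40,50,-20],"twist":[0,0,0],"claw":0},{"linear":[40,20,-30],"twist":[0,0,0],"claw":0}])

```text
clock: 0.98
position: [0.4017, -0.1961, 0.1941]
tcp_rot: [3.141, -0.004, 0.011]
wrist_force: [0.0, -0.7, -0.1]
width: 0.0003
```

>>> apply_moves(steps=[{"linear":[5,2,-50],"twist":[0,0,1],"claw":0},{"linear":[10,0,-45],"twist":[0,0,0],"claw":0},{"linear":[10,0,-15],"twist":[0,0,0],"claw":0},{"linear":[0,0,0],"twist":[0,0,0],"claw":0}])

```text
clock: 1.48
position: [0.4283, -0.1901, 0.0787]
tcp_rot: [-3.14, -0.002, 0.037]
wrist_force: [-0.3, -0.9, 0.4]
width: 0.0005
```

Run:
```python
from h import *
c=cam("side","side1.png"); t=cam("top"); print(sensors.state()["position"])
cv2.imwrite("pics/two1.png",cv2.resize(np.hstack([c["image"][150:350,150:400],t["image"][150:350,180:430]])[:,:,::-1],None,fx=1.6,fy=1.6))
```

```text
[ 0.42834091 -0.19048115  0.07994233]
```

View pics/two1.png

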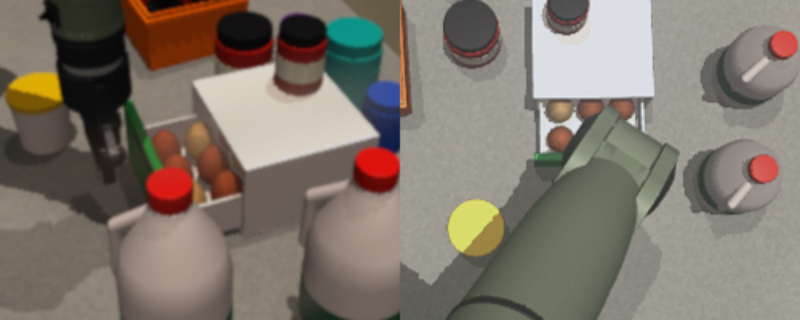

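The side view shows the closed fingers just in front of the green plate, clear of tub and jugs. I'll push gently.

>>> apply_moves(steps=[{"linear":[15,0,0],"twist":[0,0,0],"claw":0},{"linear":[10,0,0],"twist":[0,0,0],"claw":0},{"linear":[10,0,0],"twist":[0,0,0],"claw":0},{"linear":[10,0,0],"twist":[0,0,0],"claw":0},{"linear":[12,0,0],"twist":[0,0,0],"claw":0},{"linear":[12,0,0],"twist":[0,0,0],"claw":0}])

```text
clock: 2.33
position: [0.5005, -0.1908, 0.0822]
tcp_rot: [3.141, -0.003, 0.035]
wrist_force: [-3.2, -0.1, 0.8]
width: -0.0004
```

Run:
```python
from h import *
c=cam("side"); t=cam("top"); print(sensors.state()["position"])
cv2.imwrite("pics/two2.png",cv2.resize(np.hstack([c["image"][120:320,150:400],t["image"][110:310,180:430]])[:,:,::-1],None,fx=1.6,fy=1.6))
```

```text
[ 0.50220468 -0.19140599  0.08247525]
```

View pics/two2.png

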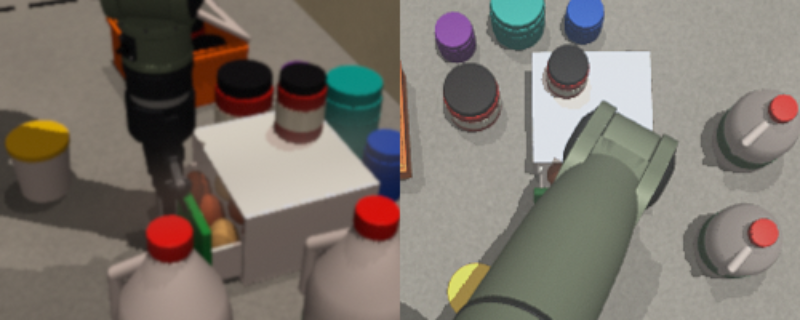

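The drawer is sliding at about 3 N and the gripper is clear of the jar. I'll carry on.

>>> apply_moves(steps=[{"linear":[9,0,-1],"twist":[0,0,0],"claw":0},{"linear":[9,0,-1],"twist":[0,0,0],"claw":0},{"linear":[8,0,0],"twist":[0,0,0],"claw":0},{"linear":[6,0,0],"twist":[0,0,0],"claw":0},{"linear":[4,0,0],"twist":[0,0,0],"claw":0}])

```text
clock: 3.05
position: [0.5388, -0.1912, 0.0799]
tcp_rot: [3.14, -0.002, 0.035]
wrist_force: [-12.3, -0.3, 4.9]
width: 0.0002
```

>>> apply_moves(steps=[{"linear":[3,0,0],"twist":[0,0,0],"claw":0},{"linear":[3,0,0],"twist":[0,0,0],"claw":0}])

```text
clock: 3.3
position: [0.5384, -0.1909, 0.0784]
tcp_rot: [3.14, 0.012, 0.033]
wrist_force: [-11.1, -0.5, 3.8]
width: 0.0003
```

It stopped at 0.5385, close to the 0.542 I predicted for home. I'll back off, lift, and verify on the way to the lid.

>>> apply_moves(steps=[{"linear":[-15,0,0],"twist":[0,0,0],"claw":0},{"linear":[-40,0,10],"twist":[0,0,0],"claw":0},{"linear":[-40,0,50],"twist":[0,0,0],"claw":0},{"linear":[0,20,60],"twist":[0,0,0],"claw":0},{"linear":[0,40,60],"twist":[0,0,0],"claw":0},{"linear":[0,60,30],"twist":[0,0,0],"claw":0},{"linear":[0,60,0],"twist":[0,0,0],"claw":0},{"linear":[0,60,0],"twist":[0,0,0],"claw":0},{"linear":[0,60,0],"twist":[0,0,3],"claw":0},{"linear":[0,60,0],"twist":[0,0,0],"claw":0}])

```text
clock: 4.55
position: [0.4526, 0.1354, 0.2883]
tcp_rot: [-3.119, -0.013, 0.121]
wrist_force: [0.4, 0.0, 0.1]
width: -0.0
```

Run:
```python
from h import *
c=cam("side"); t=cam("top"); print(sensors.state()["position"])
im=t["image"].astype(int);r,g,bl=im[...,0],im[...,1],im[...,2]
roi=np.zeros(r.shape,bool);roi[200:270,250:350]=1
m=(roi&(g>r+35)&(g>bl+35)).astype(np.uint8)
cs=cv2.findContours(m,0,1)[0]
if cs:
    for p in cv2.boxPoints(cv2.minAreaRect(max(cs,key=cv2.contourArea))): print(p,onz(t,*p,.103))
cv2.imwrite("pics/two3.png",cv2.resize(np.hstack([c["image"][70:320,170:420],t["image"][110:360,80:350]])[:,:,::-1],None,fx=1.5,fy=1.5))
```

```text
[0.45320994 0.13480524 0.28812872]
[263.9437  212.00081] [ 0.56231245 -0.10344516  0.103     ]
[336.98557 210.97206] [ 0.56716773 -0.27800868  0.103     ]
[337.04807 215.40779] [ 0.55641482 -0.27804549  0.103     ]
[264.0062  216.43654] [ 0.55160757 -0.10373765  0.103     ]
```

View pics/two3.png

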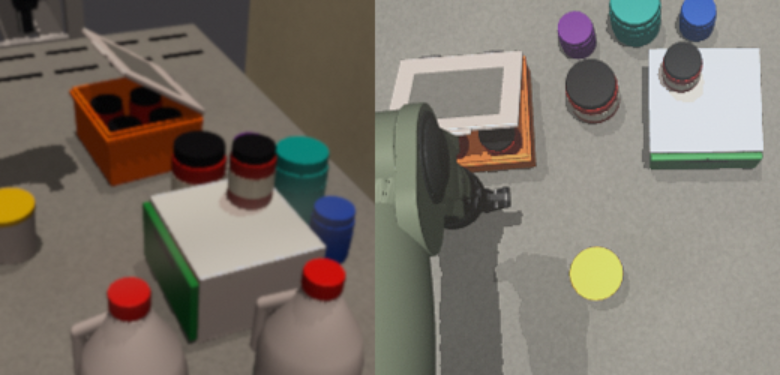

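The drawer is flush: its face measures x≈0.554 at mid-width against 0.553 expected, with no drawer sides visible. Now for the lid.

>>> apply_moves(steps=[{"linear":[40,20,0],"twist":[0,0,0],"claw":0},{"linear":[45,18,0],"twist":[0,0,0],"claw":0},{"linear":[45,15,0],"twist":[0,0,0],"claw":0},{"linear":[0,0,0],"twist":[-1,1,0],"claw":0},{"linear":[0,0,-20],"twist":[0,0,0],"claw":0}])

```text
clock: 5.28
position: [0.5919, 0.1658, 0.2698]
tcp_rot: [-3.122, 0.001, 0.145]
wrist_force: [-0.4, 0.3, -0.6]
width: -0.0
```

>>> apply_moves(steps=[{"linear":[-7,20,-10],"twist":[0,0,0],"claw":0},{"linear":[-3,3,-12],"twist":[0,0,0],"claw":0},{"linear":[0,0,-10],"twist":[0,0,0],"claw":0},{"linear":[0,0,-10],"twist":[0,0,0],"claw":0},{"linear":[0,0,-10],"twist":[0,0,0],"claw":0}])

```text
clock: 5.9
position: [0.5815, 0.1773, 0.2161]
tcp_rot: [-3.114, 0.001, 0.163]
wrist_force: [-0.4, -0.8, 1.7]
width: 0.0003
```

Run:
```python
from h import *
c=cam("side")
cv2.imwrite("pics/side4.png",cv2.resize(c["image"][40:220,170:400][:,:,::-1],None,fx=2.5,fy=2.5))
```

```text
(no output)
```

View pics/side4.png

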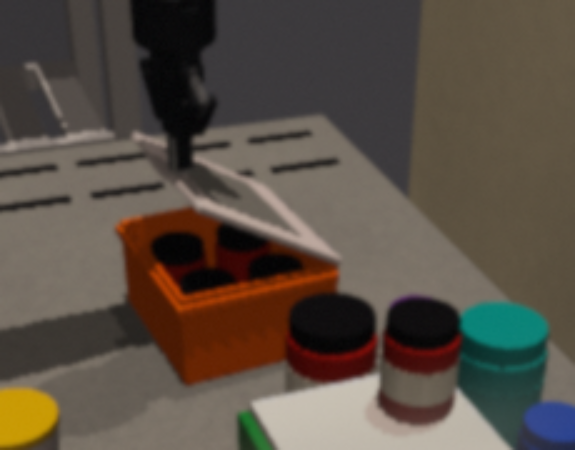

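The fingertips rest on the lid just inside its free edge, near (180,165) in this crop. I'll push down slowly.

>>> apply_moves(steps=[{"linear":[1,0,-11],"twist":[0,0,0],"claw":0},{"linear":[1,0,-11],"twist":[0,0,0],"claw":0},{"linear":[1,0,-11],"twist":[0,0,0],"claw":0},{"linear":[1,0,-11],"twist":[0,0,0],"claw":0},{"linear":[1,0,-11],"twist":[0,0,0],"claw":0}])

```text
clock: 6.58
position: [0.5866, 0.1772, 0.1565]
tcp_rot: [-3.114, 0.002, 0.162]
wrist_force: [-0.3, 0.1, 1.5]
width: 0.0002
```

>>> apply_moves(steps=[{"linear":[0,0,-9],"twist":[0,0,0],"claw":0},{"linear":[0,0,-7],"twist":[0,0,0],"claw":0},{"linear":[0,0,-6],"twist":[0,0,0],"claw":0},{"linear":[0,0,-4],"twist":[0,0,0],"claw":0},{"linear":[0,0,-4],"twist":[0,0,0],"claw":0},{"linear":[0,0,-4],"twist":[0,0,0],"claw":0}])

```text
clock: 7.32
position: [0.5858, 0.177, 0.1298]
tcp_rot: [-3.114, 0.0, 0.163]
wrist_force: [-10.8, -3.1, 28.7]
width: -0.0003
```

The TCP stopped at z=0.130, so the tips are at 0.108, the top face of a shut lid, with a firm stop. I'll lift off and check.

>>> apply_moves(steps=[{"linear":[0,0,15],"twist":[0,0,0],"claw":0},{"linear":[0,0,40],"twist":[0,0,0],"claw":0},{"linear":[-30,0,50],"twist":[0,0,0],"claw":0},{"linear":[-60,0,50],"twist":[0,0,0],"claw":0},{"linear":[-60,0,0],"twist":[0,0,0],"claw":0},{"linear":[-50,0,0],"twist":[0,0,0],"claw":0},{"linear":[0,0,0],"twist":[0,0,0],"claw":0}])

```text
clock: 8.2
position: [0.3974, 0.1603, 0.2805]
tcp_rot: [-3.101, -0.009, 0.185]
wrist_force: [0.5, 0.7, 1.3]
width: 0.0001
```

Run:
```python
from h import *
c=cam("side"); t=cam("top"); print(sensors.state()["position"],sensors.state()["wrist_force"])
# expected shut-lid corners (upper face z=.108) projected
h=np.array([.714,.201]);x=np.array([.9955,.095]);y=np.array([-.095,.9955])
for n,k in (("side",c),("top",t)):
    im=k["image"].copy()
    for th,col in ((0,(0,255,0)),(.04,(255,0,0))):
        for s in (-.098,.098):
            p=h-.174*np.cos(th)*x+s*y; u=proj(k,[*p,.1+.174*np.sin(th)+.008]); cv2.circle(im,tuple(int(round(v*16)) for v in u),8,col,-1,shift=4); print(n,th,u)
    k["d"]=im
cv2.imwrite("pics/two5.png",cv2.resize(np.hstack([c["d"][70:250,180:340],t["d"][120:300,60:240]])[:,:,::-1],None,fx=2.3,fy=2.3))
```

```text
[0.40089535 0.16065782 0.28076117] [-0.08159339 -0.12166366 -0.2245233 ]
side 0 [241.00404383 158.78714761]
side 0 [216.11120019 125.52626521]
side 0.04 [240.88297831 156.22401751]
side 0.04 [215.9176854  123.15795163]
top 0 [183.23404208 215.66572373]
top 0 [ 99.45704274 222.40002069]
top 0.04 [182.80356871 215.12165166]
top 0.04 [ 98.57465516 221.88867941]
```

View pics/two5.png

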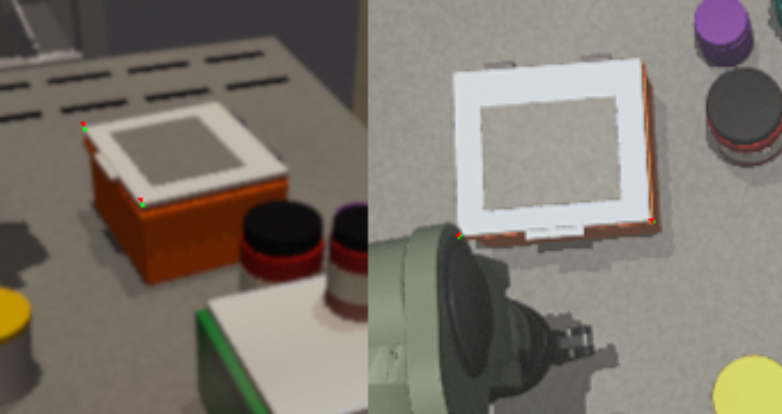

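The lid lies flush on the rim in both views, and its free corners match the predicted shut positions. The robot is clear, so I'm handing in.

Run:
```python
from h import *
print(sensors.state()["clock"],abs(sensors.state()["dq"]).max(),order.close_job())
```

```text
the job is handed in; nothing more can be done
8.3 0.036264058084248 None
```

Both containers are closed and the job was handed in at 8.3 s of the 51 s allowed; the hand-in returned no verdict. The closed fingertips pushed the egg drawer home and then pressed the jam-bin lid down.

- **Drawer:** the outer face measures x≈0.554 m against 0.553 m expected when home. The push stopped firmly at about 12 N, and no drawer sides show in the pictures.
- **Lid:** the fingertips reached z≈0.108 m, the height of the shut lid's upper face, against a firm stop of about 29 N. After lifting off, the lid lies flush on the rim in both views, with its free corners at the predicted shut positions.
- **Jugs, tub and jar:** they look upright and unmoved in the pictures, but I did not measure their final positions. I saw no sign of contact with them.
- **Robot:** it ended clear of everything, with near-zero wrist force.

One reading was slightly off. While pushing the drawer, the arm stopped about 3 mm short of where I had predicted, but the camera measurement showed the drawer home. I had guessed the finger thickness for that prediction.

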